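# Load the open clamps into the steriliser tray

## Robot

A 6-joint arm with a two-finger parallel gripper is mounted at the origin on the work surface. World frame = base frame: x ahead of the robot, y to its left, z up, the work surface at z = 0. Lengths are in mm, angles in rad, forces in N, time in s.
With the tool pointing down it reaches from about 300 to 950 mm from the base axis. Payload 3.1 kg.
Tool frame: the origin (TCP) lies midway between the tips of the shut fingers; the grasp point (between the pads) lies 19 mm behind it (ctrl.grip_depth is the distance from the TCP to the grasp point, in mm); z points along the fingers, x is the direction in which the jaws open and shut, and the axes are right-handed (so a half turn about z gives the same grasp; the last joint's range is limited). The gripper opens to 85 mm and grips with 20 to 120 N. Pads are 22 mm wide; open, the fingers measure 114 mm over their backs; the gripper's body (76 mm by 85 mm) begins 54 mm behind the grasp point. The pads swing forward as they close: fully open they stand 13 mm farther back than shut.
Start: joints at [1.146, 0.308, 1.634, -0, 1.2, -0.07], TCP at [217.153, 586.069, 231.272] pointing down, gripper open.
Joint ranges: [-3.06, 3.06], [-0.79, 1.96], [0.05, 2.63], [-1.19, 4.34], [0.05, 2.64], [-2.94, 2.94]. Speed limits (rad/s): [2.79, 2.79, 3.14, 3.14, 3.14, 3.14].

## Interface

Orientations are given as a 3x3 rotation matrix whose columns are the frame's x, y, z axes.
In Python, from station import ctrl gives the robot as it stands.
- The arm moves only by the tool arm_command, never from a script. Its arguments are lists of equal length, an entry for each row: "dp": the shift along the tool's x, y, z in m, a list of three; "roll": the turn about the tool's z in rad; "hand": the opening, from 0 (shut) to 1 (fully open). A call has 1 to 12 rows; each row shifts and turns the commanded pose from where the row before left it, along the tool's axes as they then stand; what a row does not reach is not made up. A row lasts 1/8 s, in which the tool goes at most 62.5 mm and 10.7 degrees, less where a joint would pass 70% of its speed; a pose out of reach is approached as far as the arm can. A call is refused whole if a number of a shift passes 0.0625 or a number of a turn 0.188, either way. A call with a gripper value outside its range is refused whole. The fingers move at their own pace and stop on an object; the grip force is fixed at half the most. Time passes only in rows, so rows that do not move let the fingers close. It gives the time, the measured TCP pose, the force and the opening at its end, in the units of the state.
- ctrl.sense(): the state, without advancing time (a new reading comes with each control period).
- ctrl.snapshot(name): name is "scene" or "top" or "wrist"; returns a dict with "image" (400x640x3 uint8, red, green, blue), "fx", "fy", "cx", "cy" (pixels), "R" (3x3) and "t" (3): a world point X has camera coordinates R X + t. Camera axes: x right, y down, z forward; pixel columns grow to the right and rows downward; lengths in mm; the calibration is good to about 2 mm. A picture is of the moment at which its call begins. There is no depth.
- ctrl.sign_off(): hands the job in, once; it reports no verdict.
The state is a dict: "time": time; "joint_positions": joint angles; "joint_vel": joint speeds; "joint_efforts": joint torques, N m; "tool_pos": TCP position; "orientation": TCP orientation; "force": force on the tool from outside, world axes, zero at the start; "moment": the same for the moment, N m; "gripper_width": opening from 0.0 (shut) to 1.0 (fully open).
Only numpy, scipy, OpenCV 4.12 (cv2) and the standard library are available. Lean on these libraries where they do the work, as an engineer would, in place of code of your own. Each camera call takes 0.05 s, during which the arm holds its last target. There are 200 camera calls.

## Task

Load the steriliser tray: lay each open ring-handled clamp flat in the bay whose mat has the colour of its handles, wholly inside that bay, lengthwise, jaws either way. Clamps that are ratcheted shut cannot be sterilised like that, so leave those lying where they are.

Things in the scene. Friction and masses are not known exactly. Their poses are not given: they have to be found in the camera images.
- open_blue_pivot (a point): Steel ring-handled clamp (hemostat), blue rings, lying flat, OPEN: jaws apart in a V (28 mm at the tips), shanks spread, 56 mm over the rings. Point: its pivot, 5 mm above its underside, in a steel block 19 (x) x 14 (y) x 10 mm high to grasp from above, fingers closing along y. x to the jaw tips (50 mm ahead); ring handles end 70 mm behind; z up. Rigid, 40 g, 6 mm high elsewhere.
- open_yellow_pivot (a point): Steel ring-handled clamp (hemostat), yellow rings, lying flat, OPEN: jaws apart in a V (28 mm at the tips), shanks spread, 56 mm over the rings. Point: its pivot, 5 mm above its underside, in a steel block 19 (x) x 14 (y) x 10 mm high to grasp from above, fingers closing along y. x to the jaw tips (50 mm ahead); ring handles end 70 mm behind; z up. Rigid, 40 g, 6 mm high elsewhere.
- open_red_pivot (a point): Steel ring-handled clamp (hemostat), red rings, lying flat, OPEN: jaws apart in a V (28 mm at the tips), shanks spread, 56 mm over the rings. Point: its pivot, 5 mm above its underside, in a steel block 19 (x) x 14 (y) x 10 mm high to grasp from above, fingers closing along y. x to the jaw tips (50 mm ahead); ring handles end 70 mm behind; z up. Rigid, 40 g, 6 mm high elsewhere.
- shut_blue_pivot (a point): Steel ring-handled clamp (hemostat), blue rings, lying flat, ratcheted SHUT: jaws together as one straight bar, rings side by side, 47 mm over the rings. Point: its pivot, 5 mm above its underside, in a steel block 19 (x) x 14 (y) x 10 mm high to grasp from above, fingers closing along y. x to the jaw tips (50 mm ahead); ring handles end 70 mm behind; z up. Rigid, 40 g, 6 mm high elsewhere.
- shut_red_pivot (a point): Steel ring-handled clamp (hemostat), red rings, lying flat, ratcheted SHUT: jaws together as one straight bar, rings side by side, 47 mm over the rings. Point: its pivot, 5 mm above its underside, in a steel block 19 (x) x 14 (y) x 10 mm high to grasp from above, fingers closing along y. x to the jaw tips (50 mm ahead); ring handles end 70 mm behind; z up. Rigid, 40 g, 6 mm high elsewhere.
- mat_blue_centre (a point): Centre of the top of the blue mat, 5 mm above the bench, that lines one bay of the steel tray. x along the bay (164 mm inside), y across it (80 mm inside), z up. A clamp laid along x with its pivot over this point fits, either way round.
- mat_yellow_centre (a point): Centre of the top of the yellow mat, 5 mm above the bench, that lines one bay of the steel tray. x along the bay (164 mm inside), y across it (80 mm inside), z up. A clamp laid along x with its pivot over this point fits, either way round.
- mat_red_centre (a point): Centre of the top of the red mat, 5 mm above the bench, that lines one bay of the steel tray. x along the bay (164 mm inside), y across it (80 mm inside), z up. A clamp laid along x with its pivot over this point fits, either way round.
- tray: Fixed steel steriliser tray, 172 (x) x 256 (y) mm, origin under its centre, z up. Three bays side by side in y, 84 mm apart, mat colours in any order. Outer walls 4 mm thick, tops 22 mm above the bench; walls between bays 4 mm thick, tops 12 mm above the bench.
Not all that is in view belongs to the job. Of the things like the part that bears mat_yellow_centre, leave any that is turquoise; of the rest the smaller one is meant.

How it is judged (in metres and radians):
At the end, for the whole second after the job is handed in: Each open clamp lies flat (tilt < 0.07 rad, pivot < 8.5 mm above the mat) on the mat of its own colour, its pivot within 35 mm of the mat's centre along the bay and 24 mm across, released and at rest; both shut clamps lie flat within 30 mm of where they started (x of open_blue_pivot in the frame of mat_blue_centre between -0.035 and 0.035 m and y of open_blue_pivot in the frame of mat_blue_centre between -0.024 and 0.024 m and z of open_blue_pivot in the frame of mat_blue_centre below 0.0085 m and angle between each of open_blue_pivot, open_yellow_pivot, open_red_pivot's own z axis and vertical below 0.07 rad and linear speed of each of open_blue, open_yellow, open_red below 0.02 m/s and x of open_yellow_pivot in the frame of mat_yellow_centre between -0.035 and 0.035 m and y of open_yellow_pivot in the frame of mat_yellow_centre between -0.024 and 0.024 m and z of open_yellow_pivot in the frame of mat_yellow_centre below 0.0085 m and x of open_red_pivot in the frame of mat_red_centre between -0.035 and 0.035 m and y of open_red_pivot in the frame of mat_red_centre between -0.024 and 0.024 m and z of open_red_pivot in the frame of mat_red_centre below 0.0085 m and distance of each of shut_blue_pivot, shut_red_pivot from where it was at the start of the episode below 0.03 m and angle between each of shut_blue_pivot, shut_red_pivot's own z axis and vertical below 0.1 rad); the robot touches nothing.
It fails at once if the shut blue clamp is moved more than 30 mm (distance of shut_blue_pivot from where it was at the start of the episode above 0.03 m).
It fails at once if the shut red clamp is moved more than 30 mm (distance of shut_red_pivot from where it was at the start of the episode above 0.03 m).
It also fails if it takes over 90 s, if anything falls off the work surface, if the arm or the gripper's body presses on something with over 40 N, if the wrist force passes 120 N, or if a joint passes its speed limit or range.

## Working session

There is one attempt and no reset: what is moved stays moved. The work goes in short steps, Python scripts to look and compute and a tool call to move; the robot and the scene stay as the last step left them, time stands still between calls to the robot, and variables do not carry over. Pictures are saved under pics/ and viewed, on a budget of 14 in all, crops included, one or two more only if the job needs it, and the job is handed in when it is done.

Besides the shell and the picture viewer there is one more tool, called after ">>>" as a command line: name --pt "numbers of a row" for each row, then --argument value for the rest. arm_command: Moves the arm, as the interface text tells. Its arguments: {"type":"object","properties":{"dp":{"type":"array"},"roll":{"type":"array"},"hand":{"type":"array"}},"required":["dp","roll","hand"]}

```bash
mkdir -p pics; cat > h.py <<'E'
import numpy as np, cv2
from station import ctrl
def snap(n,f=None):
    s=ctrl.snapshot(n)
    if f: cv2.imwrite('pics/'+f,s['image'][...,::-1])
    return s
def ray(s,u,v):
    R=np.array(s['R']);t=np.array(s['t'])
    d=R.T@np.array([(u-s['cx'])/s['fx'],(v-s['cy'])/s['fy'],1]);return -R.T@t,d
def onplane(s,u,v,z):
    c,d=ray(s,u,v);return c+d*(z-c[2])/d[2]
def proj(s,X):
    p=np.array(s['R'])@X+np.array(s['t']);return s['fx']*p[0]/p[2]+s['cx'],s['fy']*p[1]/p[2]+s['cy']
E
python3 - <<'E'
from h import *
import pickle
for n in ['scene','top','wrist']:
    s=snap(n,n+'0.png');pickle.dump(s,open(n+'0.pkl','wb'));print(n,s['fx'],-np.array(s['R']).T@s['t'],np.round(s['R'],2).tolist())
print(ctrl.sense())
E
```

```text
scene 374.5054881893954 [1001.78005307 -360.93599429  769.46486092] [[0.58, 0.82, 0.0], [0.62, -0.43, -0.66], [-0.54, 0.38, -0.75]]
top 386.6233614723285 [ 277.19798322   42.0093606  1102.79628369] [[0.03, -1.0, 0.01], [-0.98, -0.03, -0.18], [0.18, -0.0, -0.98]]
wrist 290.37345772393263 [151.26253908 610.53785699 372.18897068] [[0.35, 0.94, -0.0], [0.9, -0.33, 0.28], [0.26, -0.1, -0.96]]
{'time': 0.15, 'joint_positions': array([ 1.14630519e+00,  3.08861315e-01,  1.63490021e+00, -2.38513583e-05,
        1.19972629e+00, -6.97130015e-02]), 'joint_vel': array([-7.63648973e-04, -3.10622818e-03, -3.06095465e-03,  1.63535408e-04,
        1.69358517e-05,  3.98137771e-04]), 'joint_efforts': array([ 9.38618314e-05, -4.15805912e+01, -2.77145487e+01, -2.33807268e-04,
        6.10812203e-03, -1.69203744e-07]), 'tool_pos': array([216.88029141, 585.45730883, 230.27294579]), 'orientation': array([[ 3.47373481e-01,  9.37726552e-01, -7.60280962e-04],
       [ 9.37724952e-01, -3.47374295e-01, -1.73611866e-03],
       [-1.89210663e-03, -1.09852846e-04, -9.99998204e-01]]), 'force': array([ 0.64630058,  0.25835493, -0.44650135]), 'moment': array([-0.03493615,  0.00782446, -0.01045872]), 'gripper_width': 0.9987967123892517}
```

View pics/top0.png

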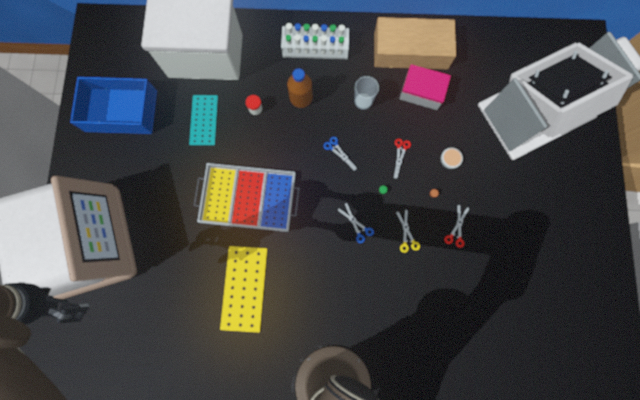

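View pics/scene0.png

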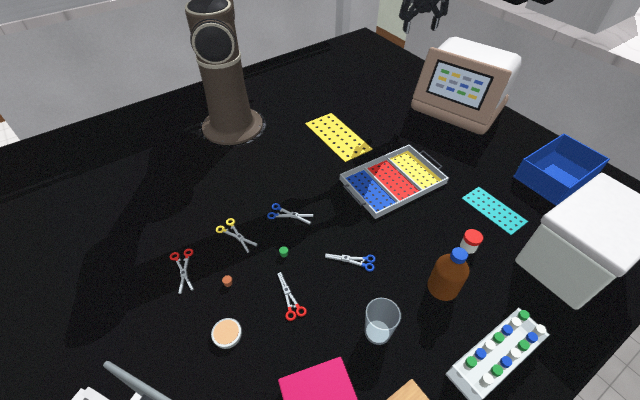

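Top view: open clamps are blue (355,222), yellow (407,230) and red (458,226). The shut ones are blue (340,153) and red (401,158). Tray bays are yellow (219,195), red (247,197) and blue (277,200).
Yellow-mat candidates: the tray mat (219,195), the larger loose yellow mat (244,290) and the turquoise mat (203,120). The tray mat fits because it's the smaller one and not turquoise. I'll confirm with a crop.

```bash
python3 - <<'E'
from h import *
import pickle
T=pickle.load(open('top0.pkl','rb'));S=pickle.load(open('scene0.pkl','rb'))
a=cv2.resize(T['image'][120:340,190:480],None,fx=2.7,fy=2.7,interpolation=cv2.INTER_CUBIC)
cv2.imwrite('pics/crop1.png',a[...,::-1])
def tri(p,q):
    A=[];b=[]
    for s,(u,v) in((T,p),(S,q)):
        c,d=ray(s,u,v);d=d/np.linalg.norm(d);M=np.eye(3)-np.outer(d,d);A.append(M);b.append(M@c)
    return np.linalg.lstsq(np.vstack(A),np.hstack(b),rcond=None)[0]
for n,p,q in [('ob',(354,220),(291,214)),('oy',(407,230),(239,236)),('or',(459,225),(184,270)),('sb',(341,153),(351,260)),('sr',(400,157),(288,290)),('mb',(277,200),(370,190)),('mr',(247,197),(394,180)),('my',(219,195),(415,170))]:
    print(n,np.round(tri(p,q)),np.round(onplane(T,*p,5)))
for p in [(203,164),(296,171),(289,230),(198,222)]: print(onplane(T,*p,22))
E
```

```text
ob [443. -49.   7.] [444. -49.   5.]
oy [ 421. -198.    0.] [ 419. -201.    5.]
or [ 439. -350.    3.] [ 438. -351.    5.]
sb [644.  -7.   2.] [643.  -8.   5.]
sr [ 632. -179.   18.] [ 636. -183.    5.]
mb [496. 176.   8.] [496. 175.   5.]
mr [503. 263.   3.] [502. 262.   5.]
my [507. 345.   1.] [505. 343.   5.]
[591.96466806 391.92336737  22.        ]
[579.17928287 122.18884294  22.        ]
[407.25054027 134.77453519  22.        ]
[422.45834023 391.54881469  22.        ]
```

View pics/crop1.png

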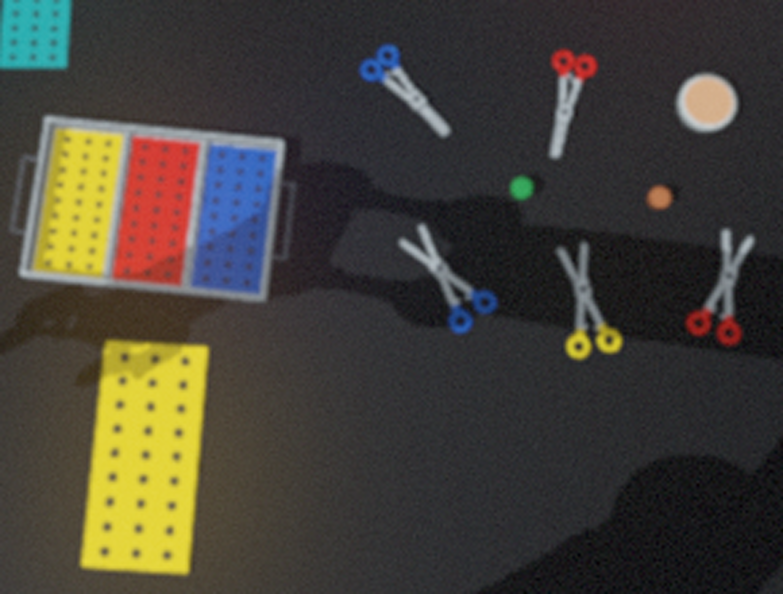

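The crop confirms the three open clamps (V jaws) and both shut ones, and the small yellow mat in the tray. Next I'll move the wrist camera over the open clamps.

>>> arm_command --pt "-0.02 0.015 0" --pt "-0.04 0.03 0" --pt "-0.04 0.03 0" --pt "-0.04 0.03 0" --pt "-0.04 0.03 0" --pt "-0.04 0.03 0" --pt "-0.04 0.03 0" --pt "-0.04 0.03 0" --pt "-0.04 0.03 0" --pt "-0.04 0.03 0" --pt "-0.04 0.03 0" --pt "-0.04 0.03 0" --roll '[0,0,0,0,0,0,0,0,0,0,0,0]' --hand '[1,1,1,1,1,1,1,1,1,1,1,1]'

```text
time: 1.65
tool_pos: [381.0, 33.3, 231.3]
orientation: [[0.347, 0.938, 0.001], [0.938, -0.347, 0.0], [0.0, 0.001, -1.0]]
force: [0.4, -0.2, 0.7]
gripper_width: 0.994
```

>>> arm_command --pt "-0.04 0.03 0.01" --pt "-0.04 0.03 0.01" --pt "-0.04 0.03 0.01" --pt "-0.04 0.03 0.01" --pt "-0.04 0.006 0.01" --pt "0 0 0.01" --pt "0 0 0.01" --pt "0 0 0.01" --pt "0 0 0" --pt "0 0 0" --roll '[0,0,0,0,0,0,0,0,0,0]' --hand '[1,1,1,1,1,1,1,1,1,1]'

```text
time: 2.9
tool_pos: [429.9, -195.9, 151.5]
orientation: [[0.346, 0.938, 0.0], [0.938, -0.346, -0.0], [-0.0, 0.0, -1.0]]
force: [-0.9, 0.4, 0.3]
gripper_width: 0.996
```

```bash
python3 - <<'E'
from h import *
import pickle
s=snap('wrist','w1.png');pickle.dump(s,open('w1.pkl','wb'));q=ctrl.sense();print(q['tool_pos'],q['time'],q['orientation'].round(3).tolist())
for p in [(443,-49,5),(420,-200,5),(438,-351,5)]: print(proj(s,np.array(p)))
E
```

```text
[ 430.03484154 -196.14411779  151.71518664] 2.95 [[0.346, 0.938, 0.001], [0.938, -0.346, -0.0], [-0.0, 0.001, -1.0]]
(np.float64(457.6283743856028), np.float64(146.53512702336315))
(np.float64(305.8713860736482), np.float64(177.15238838170578))
(np.float64(181.06905949186378), np.float64(239.89690447586474))
```

View pics/w1.png

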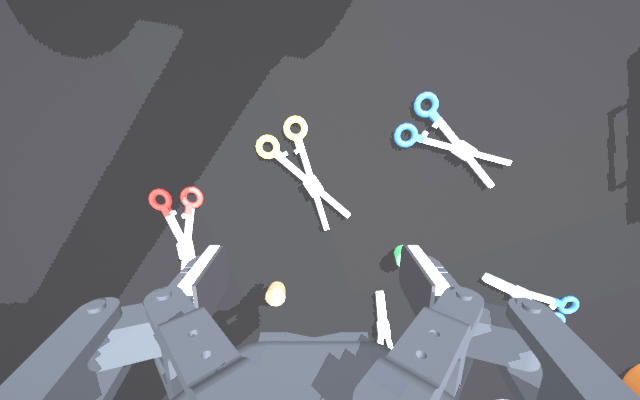

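Wrist view: pivots are at blue (463,150), yellow (314,186) and red (186,247). Ring pairs are at blue (426,104)/(406,135), yellow (267,147)/(295,127) and red (160,199)/(191,197). The gripper hides nothing that matters except the red jaws.

```bash
cat >> h.py <<'E'
def tri(a,p,b,q):
    A=[];B=[]
    for s,(u,v) in((a,p),(b,q)):
        c,d=ray(s,u,v);d=d/np.linalg.norm(d);M=np.eye(3)-np.outer(d,d);A.append(M);B.append(M@c)
    return np.linalg.lstsq(np.vstack(A),np.hstack(B),rcond=None)[0]
E
python3 - <<'E'
from h import *
import pickle
W=pickle.load(open('w1.pkl','rb'));T=pickle.load(open('top0.pkl','rb'))
for n,pv,r,tp,tv in [('b',(463,150),[(426,104),(406,135)],[(511,163),(491,185)],(352.6,219.3)),('y',(314,186),[(267,147),(295,127)],[(327,228),(348,215)],(405.9,227.4)),('r',(186,247),[(160,199),(191,197)],None,(459.6,221))]:
    P=onplane(W,*pv,8)[:2]; rm=np.mean([onplane(W,*x,3) for x in r],0)[:2]
    f=lambda d:np.degrees(np.arctan2(d[1],d[0])).round(1)
    o=[P.round(1),f(P-rm),np.linalg.norm(P-rm).round(1)]
    if tp: tm=np.mean([onplane(W,*x,3) for x in tp],0)[:2]; o+=[f(tm-rm),np.linalg.norm(tm-P).round(1)]
    print(n,*o,'tri',tri(W,pv,T,tv).round(1))
E
```

```text
b [447.3 -46.1] 38.6 55.1 39.5 51.2 tri [446.5 -45.1   6.3]
y [ 430.8 -195.2] 13.8 58.2 12.8 47.5 tri [ 423.5 -192.2   34.7]
r [ 446.5 -348. ] -13.3 53.9 tri [ 451.1 -357.3   -7.1]
```

>>> arm_command --pt "0 0 0.02" --pt "0 0 0.02" --pt "0 0 0.02" --pt "0 0 0.02" --pt "0 0 0.012" --pt "0 0 0" --pt "0 0 0" --roll '[-0.147,-0.147,-0.147,-0.147,0,0,0]' --hand '[0.5,0.5,0.5,0.5,0.5,0.5,0.5]'

```text
time: 3.82
tool_pos: [430.2, -196.8, 60.0]
orientation: [[-0.23, 0.973, 0.001], [0.973, 0.23, -0.001], [-0.001, 0.001, -1.0]]
force: [0.5, 0.8, 0.7]
gripper_width: 0.5
```

```bash
python3 - <<'E'
from h import *
import pickle
s=snap('wrist','w2.png');pickle.dump(s,open('w2.pkl','wb'));q=ctrl.sense();print(q['tool_pos'],q['orientation'].round(3).tolist())
print(proj(s,np.array([430.8,-195.2,10])))
E
```

```text
[ 430.34585689 -196.88701487   60.14177154] [[-0.23, 0.973, 0.002], [0.973, 0.23, -0.001], [-0.001, 0.001, -1.0]]
(np.float64(315.46637885003213), np.float64(218.21962570583273))
```

View pics/w2.png

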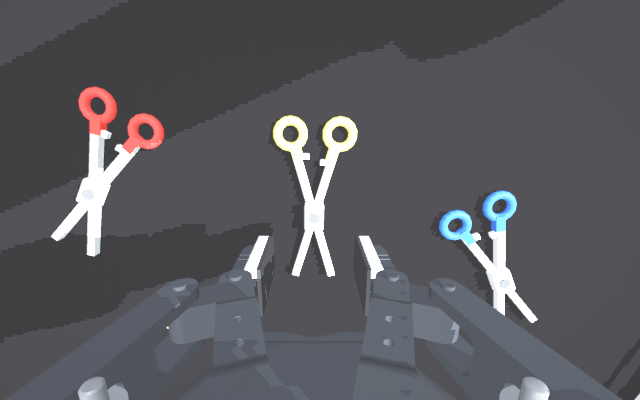

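The close view shows the yellow pivot at (314,217), aligned between the fingers, with red at (93,193) and blue at (501,282). These give heights from two wrist positions.

```bash
python3 - <<'E'
from h import *
import pickle
W=pickle.load(open('w1.pkl','rb'));V=pickle.load(open('w2.pkl','rb'))
f=lambda d:np.degrees(np.arctan2(d[1],d[0])).round(1)
for n,p,q,r in [('y',(314,186),(314,217),[(290,133),(340,134)]),('r',(186,247),(93,193),[(98,106),(145,131)]),('b',(463,150),(501,282),[(456,225),(500,206)])]:
    P=onplane(V,*q,9)[:2];rm=np.mean([onplane(V,*x,3) for x in r],0)[:2]
    print(n,'tri',tri(W,p,V,q).round(1),'plane',P.round(1),'yaw',f(P-rm),np.linalg.norm(P-rm).round(1))
E
```

```text
y tri [ 432.  -195.7    4. ] plane [ 430.5 -196.3] yaw 12.6 57.3
r tri [ 442.2 -338.8   23. ] plane [ 448.4 -348.7] yaw -13.7 55.4
b tri [447.7 -47.    9.5] plane [448.8 -46.8] yaw 36.9 55.7
```

>>> arm_command --pt "0 0 0.02" --pt "0 0 0.02" --pt "0 0 0.01" --pt "0 0 0.006" --pt "0 0 0" --roll '[0,0,0,0,0]' --hand '[0.5,0.5,0.5,0.5,0.5]'

```text
time: 4.5
tool_pos: [429.6, -196.5, 3.3]
orientation: [[-0.231, 0.973, -0.0], [0.973, 0.231, 0.0], [0.0, -0.0, -1.0]]
force: [0.5, 0.3, 0.3]
gripper_width: 0.501
```

>>> arm_command --pt "0 0 0" --pt "0 0 0" --pt "0 0 0" --pt "0 0 0" --pt "0 0 0" --roll '[0,0,0,0,0]' --hand '[0,0,0,0,0]'

```text
time: 5.12
tool_pos: [430.1, -196.8, 4.1]
orientation: [[-0.231, 0.973, 0.001], [0.973, 0.231, -0.001], [-0.001, 0.001, -1.0]]
force: [-1.0, 0.4, 5.7]
gripper_width: 0.134
```

>>> arm_command --pt "0 0 -0.01" --pt "0 0 -0.03" --pt "0 0 -0.04" --pt "0 0 -0.04" --pt "0.02 0.002 0" --pt "0.04 0.004 0" --pt "0.04 0.004 0" --pt "0.04 0.004 0" --pt "0.04 0.004 0" --pt "0.04 0.004 0" --roll '[0,0,0.13,0.137,0,0,0,0,0,0]' --hand '[0,0,0,0,0,0,0,0,0,0]'

```text
time: 6.38
tool_pos: [458.8, 24.0, 123.6]
orientation: [[0.034, 0.999, 0.0], [0.999, -0.034, -0.0], [-0.0, 0.0, -1.0]]
force: [0.7, -0.6, 0.1]
gripper_width: 0.135
```

>>> arm_command --pt "0.04 0.004 0" --pt "0.04 0.004 0" --pt "0.04 0.004 0" --pt "0.04 0.004 0" --pt "0.04 0.004 0" --pt "0.04 0.004 0" --pt "0.04 0.004 0" --pt "0.04 0.004 0" --pt "0.002 0.002 0" --pt "0 0 0" --pt "0 0 0" --roll '[0,0,0,0,0,0,0,0,0,0,0]' --hand '[0,0,0,0,0,0,0,0,0,0,0]'

```text
time: 7.75
tool_pos: [503.4, 342.0, 123.0]
orientation: [[0.035, 0.999, -0.001], [0.999, -0.035, -0.001], [-0.001, -0.001, -1.0]]
force: [-0.3, 0.1, -0.0]
gripper_width: 0.138
```

```bash
python3 - <<'E'
from h import *
import pickle
s=snap('wrist','w3.png');pickle.dump(s,open('w3.pkl','wb'));q=ctrl.sense();print(q['tool_pos'],q['orientation'].round(3).tolist(),q['gripper_width'])
for y in (175,262,343): print(proj(s,np.array([502,y,5])))
E
```

```text
[503.52085192 342.05138754 123.11231496] [[0.035, 0.999, -0.001], [0.999, -0.035, -0.001], [-0.001, -0.001, -1.0]] 0.13648233065323598
(np.float64(134.25858329256855), np.float64(196.6659597752803))
(np.float64(227.20656065611695), np.float64(193.52501392888487))
(np.float64(314.33139281372837), np.float64(190.5808467996423))
```

View pics/w3.png

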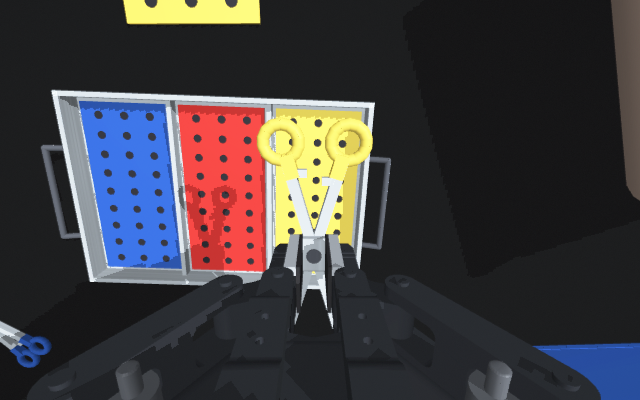

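Wrist view: yellow clamp is held straight, rings at (280,141) and (349,143). Mat corners are blue (78,101)/(165,103)/(183,268)/(106,270) and red (178,104)/(263,106)/(266,272)/(191,270). The yellow mat's left edge is near x=277. Wall-top corners are (53,92), (374,102) and (92,282).

```bash
python3 - <<'E'
from h import *
import pickle
s=pickle.load(open('w3.pkl','rb'));T=pickle.load(open('top0.pkl','rb'))
c=[onplane(s,u,v,22)[:2] for u,v in [(53,92),(374,102),(92,282)]]
print('walls',np.round(c,1).tolist(),'ctr',((c[1]+c[2])/2).round(1),'len',np.linalg.norm(c[0]-c[1]),np.linalg.norm(c[0]-c[2]))
f=lambda d:np.degrees(np.arctan2(d[1],d[0])).round(1)
print('yaw',f(c[1]-c[0])-90,f(c[2]-c[0]))
for n,m in [('b',[(78,101),(165,103),(183,268),(106,270)]),('r',[(178,104),(263,106),(266,272),(191,270)])]:
    P=np.array([onplane(s,u,v,5)[:2] for u,v in m]);print(n,P.mean(0).round(1),'yaw',f(P[3]-P[0]),f(P[2]-P[1]),np.linalg.norm(P[3]-P[0]).round(),np.linalg.norm(P[1]-P[0]).round())
print('tri near-left/right',tri(s,(53,92),T,(289,230)).round(),tri(s,(374,102),T,(198,222)).round())
h=np.array([onplane(s,*p,120)[:2] for p in [(280,141),(349,143),(314,257)]]);print('clamp',h.round(1).tolist(),f(h[2]-h[:2].mean(0)))
E
```

```text
walls [[409.9, 139.7], [426.3, 393.1], [580.1, 128.4]] ctr [503.2 260.7] len 253.92048093833293 170.58050813467636
yaw -3.700000000000003 -3.8
b [497.9 175.6] yaw -4.9 -3.6 162.0 74.0
r [503.1 259.7] yaw -4.7 -3.7 159.0 73.0
tri near-left/right [409. 135.  16.] [425. 397.   2.]
clamp [[445.9, 327.8], [448.0, 361.7], [509.6, 342.3]] -2.2
```

>>> arm_command --pt "0.001 0.007 0.02" --pt "0.001 0.006 0.03" --pt "0 0 0.03" --pt "0 0 0.02" --pt "0 0 0.008" --pt "0 0 0.005" --pt "0 0 0" --pt "0 0 0" --roll '[0.03,0,0,0,0,0,0,0]' --hand '[0,0,0,0,0,0,0,0]'

```text
time: 8.8
tool_pos: [517.7, 345.3, 11.4]
orientation: [[0.064, 0.998, 0.002], [0.998, -0.064, 0.001], [0.001, 0.002, -1.0]]
force: [0.2, 0.6, -0.2]
gripper_width: 0.137
```

>>> arm_command --pt "0 0 0" --pt "0 0 0" --pt "0 0 0" --pt "0 0 -0.02" --pt "0 0 -0.03" --pt "0 0 -0.04" --roll '[0,0,0,0,0,0]' --hand '[0.3,0.3,0.3,0.3,0.3,0.4]'

```text
time: 9.55
tool_pos: [516.4, 344.4, 101.5]
orientation: [[0.064, 0.998, -0.001], [0.998, -0.064, -0.001], [-0.001, -0.001, -1.0]]
force: [1.0, 0.4, 0.5]
gripper_width: 0.402
```

>>> arm_command --pt "-0.02 -0.003 0" --pt "-0.04 -0.004 0" --pt "-0.04 -0.004 0" --pt "-0.04 -0.004 0" --pt "-0.04 -0.004 0" --pt "-0.04 -0.004 0" --pt "-0.04 -0.005 0" --pt "-0.04 -0.005 0" --pt "-0.04 -0.005 0" --pt "-0.04 -0.005 0" --pt "-0.014 0 0" --roll '[0,0,0,0,0,0,0,0,0,0,0]' --hand '[0.4,0.4,0.5,0.5,0.5,0.5,0.5,0.5,0.5,0.5,0.5]'

```text
time: 10.92
tool_pos: [447.4, -47.4, 100.1]
orientation: [[0.067, 0.998, -0.001], [0.998, -0.067, 0.0], [0.0, -0.001, -1.0]]
force: [0.2, 0.6, -1.0]
gripper_width: 0.502
```

>>> arm_command --pt "0 0 0.01" --pt "0 0 0.01" --pt "0 0 0.01" --pt "0 0 0.01" --pt "0 0 0" --pt "0 0 0" --pt "0 0 0" --roll '[-0.146,-0.146,-0.146,-0.146,-0.144,0,0]' --hand '[0.5,0.5,0.5,0.5,0.5,0.5,0.5]'

```text
time: 11.8
tool_pos: [448.9, -45.5, 60.4]
orientation: [[-0.615, 0.789, 0.0], [0.789, 0.615, 0.0], [-0.0, 0.0, -1.0]]
force: [-0.2, -0.1, -1.2]
gripper_width: 0.5
```

```bash
python3 - <<'E'
from h import *
import pickle
s=snap('wrist','w4.png');pickle.dump(s,open('w4.pkl','wb'));q=ctrl.sense();print(q['tool_pos'],q['orientation'].round(3).tolist())
print(proj(s,np.array([448,-46.5,10])))
E
```

```text
[448.98148783 -45.56554185  60.42999369] [[-0.615, 0.788, 0.0], [0.788, 0.615, 0.0], [-0.0, 0.0, -1.0]]
(np.float64(313.45833186979377), np.float64(215.1147485771462))
```

View pics/w4.png

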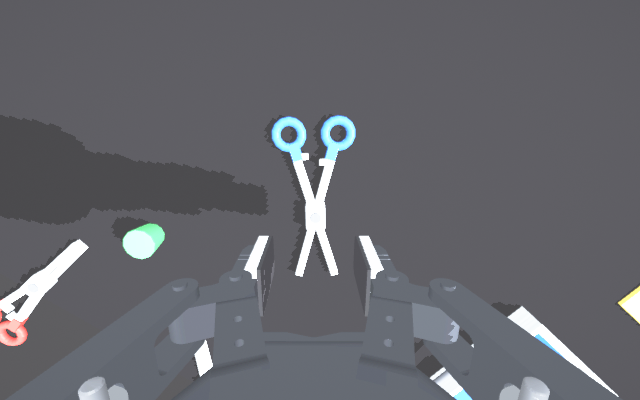

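The blue pivot at (315,217) sits exactly where yellow's did. Green cap at (143,240) is clear of the fingers. Grasping now.

>>> arm_command --pt "0 0 0.02" --pt "0 0 0.02" --pt "0 0 0.01" --pt "0 0 0.006" --pt "0 0 0" --pt "0 0 0" --pt "0 0 0" --pt "0 0 0" --pt "0 0 0" --pt "0 0 0" --roll '[0,0,0,0,0,0,0,0,0,0]' --hand '[0.5,0.5,0.5,0.5,0.5,0,0,0,0,0]'

```text
time: 13.1
tool_pos: [449.5, -45.9, 5.1]
orientation: [[-0.616, 0.787, 0.001], [0.787, 0.616, -0.0], [-0.001, 0.001, -1.0]]
force: [-1.7, 0.5, 6.0]
gripper_width: 0.131
```

>>> arm_command --pt "0 0 -0.01" --pt "0 0 -0.03" --pt "0 0 -0.03" --pt "0 0 -0.03" --pt "0 0 0" --pt "0 0 0" --pt "0 0 0" --roll '[0,0,0.146,0.146,0.146,0.146,0.146]' --hand '[0,0,0,0,0,0,0]'

```text
time: 13.98
tool_pos: [448.7, -45.7, 104.7]
orientation: [[0.071, 0.998, 0.001], [0.998, -0.071, -0.0], [-0.0, 0.001, -1.0]]
force: [-0.3, -0.4, -1.3]
gripper_width: 0.138
```

>>> arm_command --pt "0.02 0.004 0" --pt "0.04 0.007 0" --pt "0.04 0.007 0" --pt "0.04 0.007 0" --pt "0.04 0.007 0" --pt "0.03 0.007 0" --pt "0.015 0.002 0" --pt "0 0 0" --pt "0 0 0" --roll '[0,0,0,0,0,0,0,0,0]' --hand '[0,0,0,0,0,0,0,0,0]'

```text
time: 15.1
tool_pos: [503.9, 175.1, 104.1]
orientation: [[0.066, 0.998, -0.001], [0.998, -0.066, -0.001], [-0.001, -0.001, -1.0]]
force: [-0.8, 0.2, -0.3]
gripper_width: 0.134
```

```bash
python3 - <<'E'
from h import *
import pickle
s=snap('wrist','w5.png');pickle.dump(s,open('w5.pkl','wb'));q=ctrl.sense();print(q['tool_pos'],q['orientation'].round(3).tolist(),q['gripper_width'])
E
```

```text
[504.00957603 174.96304856 104.09834109] [[0.067, 0.998, -0.001], [0.998, -0.067, -0.001], [-0.001, -0.001, -1.0]] 0.13567751002450673
```

View pics/w5.png

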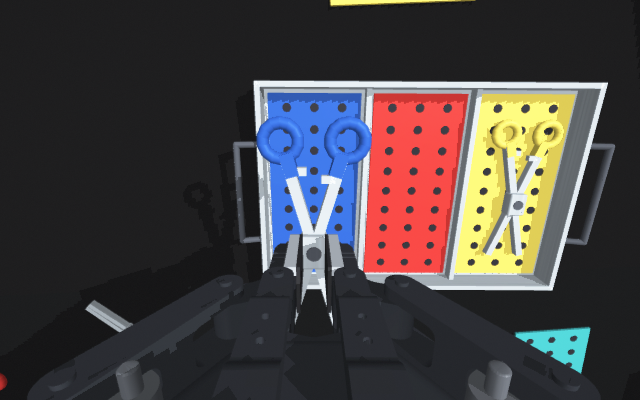

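Yellow lies inside its bay, pivot (518,205). Blue is held over the blue bay, rings at (280,140) and (348,140). Lowering.

>>> arm_command --pt "0.001 0.001 0.02" --pt "0 0 0.03" --pt "0 0 0.025" --pt "0 0 0.01" --pt "0 0 0.005" --pt "0 0 0.003" --pt "0 0 0" --pt "0 0 0" --roll '[0,0,0,0,0,0,0,0]' --hand '[0,0,0,0,0,0,0,0]'

```text
time: 16.15
tool_pos: [506.2, 177.2, 12.0]
orientation: [[0.066, 0.998, 0.001], [0.998, -0.066, 0.0], [0.0, 0.001, -1.0]]
force: [0.9, 0.3, -0.8]
gripper_width: 0.136
```

>>> arm_command --pt "0 0 0" --pt "0 0 0" --pt "0 0 0" --pt "0 0 -0.02" --pt "0 0 -0.03" --pt "0 0 -0.04" --roll '[0,0,0,0,0,0]' --hand '[0.3,0.3,0.3,0.3,0.3,0.4]'

```text
time: 16.9
tool_pos: [504.5, 176.7, 101.1]
orientation: [[0.066, 0.998, -0.003], [0.998, -0.066, -0.001], [-0.001, -0.003, -1.0]]
force: [0.7, 0.3, -0.2]
gripper_width: 0.398
```

>>> arm_command --pt "-0.02 -0.002 0" --pt "-0.04 -0.0016 0" --pt "-0.04 -0.0016 0" --pt "-0.04 -0.0016 0" --pt "-0.04 -0.0016 0" --pt "-0.04 -0.0016 0" --pt "-0.04 -0.0016 0" --pt "-0.04 -0.0016 0" --pt "-0.04 -0.0016 0" --pt "-0.04 -0.0016 0" --pt "-0.04 -0.0016 0" --pt "-0.04 -0.0016 0" --roll '[0,0,0,0,0,0,0,0,0,0,0,0]' --hand '[0.4,0.4,0.5,0.5,0.5,0.5,0.5,0.5,0.5,0.5,0.5,0.5]'

```text
time: 18.4
tool_pos: [454.1, -281.7, 100.0]
orientation: [[0.066, 0.998, -0.002], [0.998, -0.066, 0.001], [0.001, -0.002, -1.0]]
force: [0.8, -0.8, 0.7]
gripper_width: 0.501
```

>>> arm_command --pt "-0.04 -0.0016 0" --pt "-0.026 -0.001 0" --pt "0 0 0.02" --pt "0 0 0.02" --pt "0 0 0" --pt "0 0 0" --roll '[0,0,0.09,0.08,0,0]' --hand '[0.5,0.5,0.5,0.5,0.5,0.5]'

```text
time: 19.15
tool_pos: [448.5, -346.4, 61.1]
orientation: [[0.233, 0.973, -0.001], [0.973, -0.233, 0.0], [0.0, -0.001, -1.0]]
force: [0.6, -0.3, 0.9]
gripper_width: 0.501
```

```bash
python3 - <<'E'
from h import *
import pickle
s=snap('wrist','w6.png');pickle.dump(s,open('w6.pkl','wb'));q=ctrl.sense();print(q['tool_pos'],q['orientation'].round(3).tolist())
print(proj(s,np.array([447.5,-348.3,10])))
E
```

```text
[ 449.03204386 -346.70838704   61.72023751] [[0.233, 0.973, 0.001], [0.973, -0.233, -0.001], [-0.0, 0.001, -1.0]]
(np.float64(309.9230330541356), np.float64(216.00781726646605))
```

View pics/w6.png

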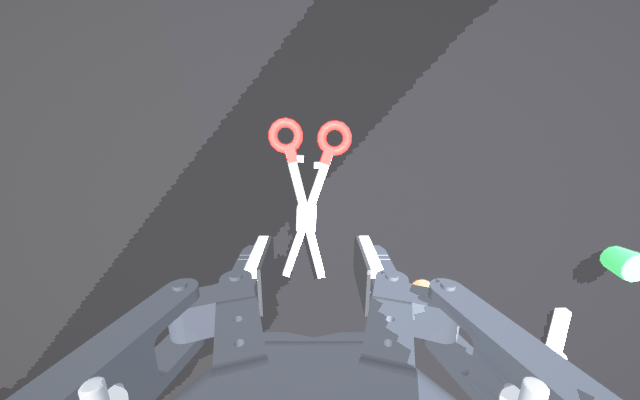

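The red pivot is at (306,218), about 5.5 mm off in tool x and roughly 0.05 rad turned. The orange cap at (421,285) is beside and ahead of the fingers, clear. Correcting and grasping.

>>> arm_command --pt "-0.0055 0 0" --pt "0 0 0.02" --pt "0 0 0.02" --pt "0 0 0.01" --pt "0 0 0.007" --pt "0 0 0" --pt "0 0 0" --pt "0 0 0" --pt "0 0 0" --pt "0 0 0" --pt "0 0 0" --roll '[0.05,0,0,0,0,0,0,0,0,0,0]' --hand '[0.5,0.5,0.5,0.5,0.5,0.5,0,0,0,0,0]'

```text
time: 20.58
tool_pos: [448.2, -352.3, 5.1]
orientation: [[0.282, 0.959, 0.001], [0.959, -0.282, -0.001], [-0.001, 0.001, -1.0]]
force: [-0.1, 0.4, 4.9]
gripper_width: 0.132
```

>>> arm_command --pt "0 0 -0.01" --pt "0 0 -0.03" --pt "0 0 -0.03" --pt "0 0 -0.03" --pt "0 0 0" --pt "0 0 0" --roll '[0,0,-0.11,-0.11,0,0]' --hand '[0,0,0,0,0,0]'

```text
time: 21.32
tool_pos: [446.9, -351.0, 103.4]
orientation: [[0.067, 0.998, -0.001], [0.998, -0.067, 0.001], [0.001, -0.001, -1.0]]
force: [0.3, -0.8, -0.9]
gripper_width: 0.132
```

>>> arm_command --pt "0.02 0.001 0" --pt "0.04 0.0015 0" --pt "0.04 0.0015 0" --pt "0.04 0.0015 0" --pt "0.04 0.0015 0" --pt "0.04 0.0015 0" --pt "0.04 0.0015 0" --pt "0.04 0.0015 0" --pt "0.04 0.0015 0" --pt "0.04 0.0015 0" --pt "0.04 0.0015 0" --pt "0.04 0.0015 0" --roll '[0,0,0,0,0,0,0,0,0,0,0,0]' --hand '[0,0,0,0,0,0,0,0,0,0,0,0]'

```text
time: 22.82
tool_pos: [493.1, 108.2, 102.8]
orientation: [[0.066, 0.998, -0.003], [0.998, -0.066, -0.0], [-0.0, -0.003, -1.0]]
force: [-0.1, -0.1, -0.5]
gripper_width: 0.134
```

>>> arm_command --pt "0.04 0.0015 0" --pt "0.04 0.0015 0" --pt "0.04 0.0015 0" --pt "0.034 0.001 0" --pt "0 0 0" --pt "0 0 0" --roll '[0,0,0,0,0,0]' --hand '[0,0,0,0,0,0]'

```text
time: 23.58
tool_pos: [509.0, 259.2, 102.9]
orientation: [[0.065, 0.998, -0.003], [0.998, -0.065, -0.002], [-0.002, -0.003, -1.0]]
force: [-0.0, -0.9, -0.1]
gripper_width: 0.131
```

```bash
python3 - <<'E'
from h import *
import pickle
s=snap('wrist','w7.png');pickle.dump(s,open('w7.pkl','wb'));q=ctrl.sense();print(q['tool_pos'],q['orientation'].round(3).tolist(),q['gripper_width'])
E
```

```text
[509.34276764 258.72570824 103.12444358] [[0.066, 0.998, -0.003], [0.998, -0.066, -0.001], [-0.002, -0.003, -1.0]] 0.1301920220651868
```

View pics/w7.png

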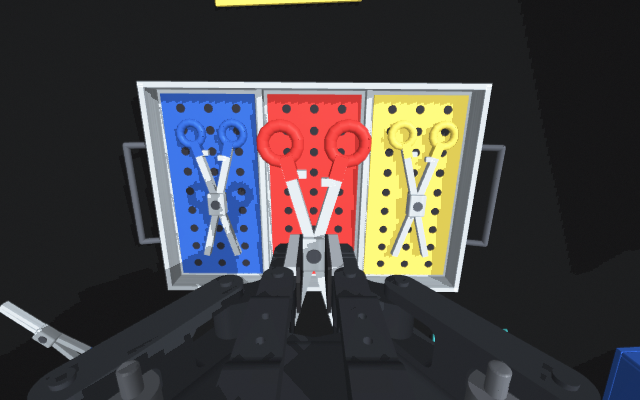

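Blue pivot (216,205) and yellow pivot (418,206) both lie flat in their bays. Red is held squarely over the red bay. Lowering.

>>> arm_command --pt "0.001 0 0.02" --pt "0 0 0.03" --pt "0 0 0.025" --pt "0 0 0.01" --pt "0 0 0.004" --pt "0 0 0.003" --pt "0 0 0" --pt "0 0 0" --roll '[0,0,0,0,0,0,0,0]' --hand '[0,0,0,0,0,0,0,0]'

```text
time: 24.62
tool_pos: [511.7, 260.7, 13.1]
orientation: [[0.066, 0.998, 0.001], [0.998, -0.066, 0.001], [0.001, 0.001, -1.0]]
force: [0.2, -0.9, -0.5]
gripper_width: 0.129
```

>>> arm_command --pt "0 0 0" --pt "0 0 0" --pt "0 0 0" --pt "0 0 -0.02" --pt "0 0 -0.03" --pt "0 0 -0.04" --pt "0 -0.04 -0.04" --pt "0 -0.04 -0.03" --pt "0 -0.04 0" --pt "0 0 0" --pt "0 0 0" --roll '[0,0,0,0,0,0,0,0,0,0,0]' --hand '[0.3,0.3,0.3,0.3,0.3,0.4,0.4,0.4,0.4,0.4,0.4]'

```text
time: 26.0
tool_pos: [392.2, 268.7, 173.4]
orientation: [[0.065, 0.998, 0.003], [0.998, -0.065, 0.001], [0.001, 0.003, -1.0]]
force: [0.3, -0.7, -0.3]
gripper_width: 0.399
```

```bash
python3 - <<'E'
from h import *
import pickle
s=snap('wrist','w8.png');pickle.dump(s,open('w8.pkl','wb'));T=snap('top','top8.png');T0=pickle.load(open('top0.pkl','rb'));q=ctrl.sense();print(q['tool_pos'],q['time'])
# shut clamps: shift between first and last top views
for n,(u,v) in dict(sb=(341,153),sr=(401,158)).items():
    w=(slice(v-28,v+28),slice(u-28,u+28));g=lambda I:cv2.cvtColor(I[w],cv2.COLOR_RGB2GRAY).astype('f4')
    print(n,cv2.phaseCorrelate(g(T0['image']),g(T['image'])))
E
```

```text
[392.53397722 268.51744689 172.85016279] 26.1
sb ((0.09085502447471328, 0.0338021898306593), 0.8990306772126092)
sr ((0.10744486702309786, -0.0794905365814067), 0.7352477346526252)
```

View pics/w8.png

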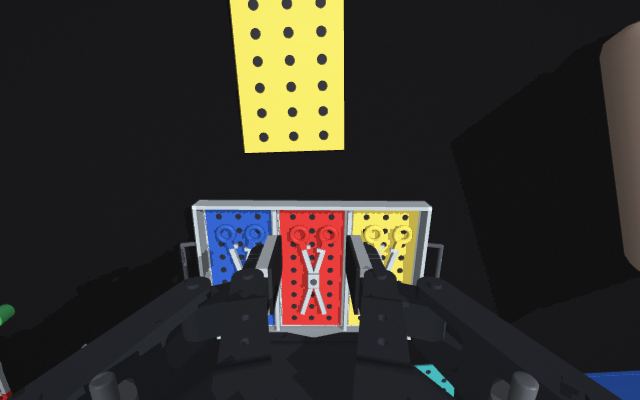

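All three lie in their bays, with the red pivot at (314,282). I'll check the numbers and then hand in.

```bash
python3 - <<'E'
from h import *
import pickle
a=np.radians(-3.75);R=np.array([[np.cos(a),np.sin(a)],[-np.sin(a),np.cos(a)]])
for n,f,p,c in [('b','w7',(216,205),(497.5,176.7)),('y','w7',(418,206),(508.5,344.3)),('r','w8',(314,282),(503,260.5))]:
    P=onplane(pickle.load(open(f+'.pkl','rb')),*p,14)[:2];print(n,(R@(P-c)).round(1))
E
python3 -c "
from station import ctrl
print(ctrl.sign_off())"
```

```text
b [9.3 1.8]
y [10.1  2.5]
r [10.8  2. ]
the job is handed in; nothing more can be done
None
```

The open yellow, blue and red clamps are each laid flat and lengthwise in the tray bay whose mat matches their handles. I handed the job in at about 26 s; no verdict was reported.

- **Placing:** the last pictures put each pivot 9–11 mm along its bay and about 2 mm across it from the mat centre. The limits are 35 mm and 24 mm. I aimed 8 mm along on purpose, to even out the room at both ends.
- **Flatness:** I judged this by eye from the wrist pictures and did not measure tilt. I released each clamp with its underside roughly 2–4 mm above the mat.
- **Shut clamps:** comparing the first and last top views, the blue and red shut clamps moved by less than about 0.15 pixel (under 1 mm).
- **Forces:** all the readings I took were low, 6 N at most, and the arm ended well clear of the tray.
- **Disagreements:** some of my two-view heights were poor. Yellow came out at 35 mm from the wrist and top views, then 4 mm from two wrist views. Red came out at −7 mm and then 23 mm. I relied on the stated heights and aligned each clamp from a close wrist view before grasping. Red needed a correction of 5.5 mm and 0.05 rad.

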